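# Sort a batch of ceramic test bars and set the counter drum

### The arm

A 7-joint arm with a two-finger parallel gripper is mounted at the origin on the work surface. World frame = base frame: x ahead of the robot, y to its left, z up, the work surface at z = 0. Lengths are in m, angles in rad, forces in N, time in s.
With the tool pointing down it reaches from about 0.425 to 0.925 m from the base axis. Payload 6.8 kg.
Tool frame: the origin (TCP) lies at the very end of the fingers, on their centre line; the grasp point (between the pads) lies 19 mm behind it; y points along the fingers, z is the direction in which the jaws open and shut, and the axes are right-handed (so a half turn about y gives the same grasp; the last joint's range is limited). The gripper opens to 88 mm and grips with 3 to 60 N. Pads are 20 mm wide; open, the fingers measure 115 mm over their backs; the gripper's body (75 mm by 178 mm) begins 61 mm behind the grasp point.
Start: joints at [1.237, 0.477, 0.022, 1.555, -0.011, 1.109, -0.083], TCP at [0.151, -0.658, 0.203] pointing down, gripper open.
Joint ranges: [-2.96, 2.96], [-0.34, 2.1], [-1.41, 1.46], [0.24, 2.44], [-1.37, 4.51], [0.17, 1.92], [-2.96, 2.96]. Speed limits (rad/s): [2.39, 2.39, 3.14, 3.14, 3.14, 3.14, 3.14].

### API

Orientations are given as [roll, pitch, yaw] about the fixed x, y, z axes, in that order (R = Rz(yaw) Ry(pitch) Rx(roll)).
In Python, from station import robot gives the robot as it stands.
- The arm moves only by the tool jog_arm, never from a script. Its argument "plan" is one flat list of numbers, 7 for each row, row after row: the shift along the tool's x, y, z in mm, then the turn, a rotation vector about the tool's x, y, z in rad, then the opening, from -1 (shut) to 1 (fully open). In form: [x, y, z, wx, wy, wz, grip, x, y, z, wx, wy, wz, grip, ...]. A call has 1 to 10 rows; each row is the pose to reach, as a shift and turn from the pose commanded when the call began, along the tool's axes at that moment; what a row does not reach only later rows make up. A row lasts 1/8 s, in which the tool goes at most 62.5 mm and 10.7 degrees, less where a joint would pass 70% of its speed; a pose out of reach is approached as far as the arm can. A call with a gripper value outside its range is refused whole. The fingers move at their own pace and stop on an object; "squeeze" is the grip in N (left out, the last holds). Time passes only in rows, so rows that repeat a pose let the fingers close. It gives the time, the measured TCP pose, the force and the opening at its end, in the units of the state.
- robot.get_obs(): the state, without advancing time (a new reading comes with each control period).
- robot.read_camera(name): name is "side" or "top" or "wrist"; returns the picture (400x640x3 uint8, red, green, blue); there is no depth.
- robot.calibration(name): a dict with "camera_matrix" (3x3 intrinsics, pixels), "rvec" (rotation vector, rad) and "tvec" (3), from world to camera coordinates, as OpenCV has them; the wrist camera has in their place "T_tool_cam" (4x4, takes a point from camera to tool coordinates, whose origin is the TCP and whose axes are the tool frame's). Camera axes: x right, y down, z forward; pixel columns grow to the right and rows downward; lengths in m; the calibration is good to about 2 mm. A picture is of the moment at which its call begins: read the wrist's pose just before it. calibration takes no time and is no camera call.
- robot.hand_in(): hands the job in, once; it reports no verdict.
The state is a dict: "time_s": time; "q": joint angles; "qd": joint speeds; "joint_torque": joint torques, N m; "ee_pos": TCP position; "tool_rot": TCP orientation; "force": force on the tool from outside, world axes, zero at the start; "moment": the same for the moment, N m; "finger_gap": finger opening in m.
Only numpy, scipy, OpenCV 4.12 (cv2) and the standard library are available. Lean on these libraries where they do the work, as an engineer would, in place of code of your own. Each camera call takes 0.05 s, during which the arm holds its last target. There are 200 camera calls.

### The job

Sort the ceramic test bars that lie on the blue mat: lay every whole, full-length bar flat in the large tray, and every faulty one (broken short, or with a chunk missing at an end) flat in the small tray. Turn the counter's drum by its star wheel until the number centred in the window is the number of whole bars in the large tray. Leave the mouse, the beaker and the small jar alone.

Things in the scene. Friction and masses are not known exactly. Their poses are not given: they have to be found in the camera images.
- bar1: White ceramic test bar, 100 x 25 x 25 mm, sharp and whole. Origin at its centre, its x axis along its length. 240 g, lying on the mat at the start; may be absent.
- bar2: White ceramic test bar, 100 x 25 x 25 mm, sharp and whole. Origin at its centre, its x axis along its length. 240 g, lying on the mat at the start; may be absent.
- bar3: White ceramic test bar, 100 x 25 x 25 mm, sharp and whole. Origin at its centre, its x axis along its length. 240 g, lying on the mat at the start; may be absent.
- bar4: White ceramic test bar, 100 x 25 x 25 mm, sharp and whole. Origin at its centre, its x axis along its length. 240 g, lying on the mat at the start; may be absent.
- odd1: Faulty bar: the same white ceramic and 25 x 25 mm section but only 62 mm long. Origin at its centre, x along its length. 150 g.
- odd2: Faulty bar: 100 x 25 x 25 mm but with a chunk missing at its +x end: over the last 35 mm only the -y half (12 mm wide) is left. Origin at the centre of the full 100 x 25 x 25 mm outline, x along its length; the section at the origin is whole. 200 g.
- mat: Blue mat, 290 (x) x 310 (y) x 2 mm, fixed, where the bars lie at the start, about 95 mm apart across y and 130 mm along x, lying roughly along x. Origin at the centre of its underside.
- batch_tray: The large tray, steel, open, fixed: 160 (x) x 260 (y) mm outside, 20 mm high, walls and floor 5 mm thick. Origin at the centre of its underside (on the table). It stands to the left or to the right of the mat, the counter on the other side.
- reject_tray: The small tray, steel, open, fixed: 120 (x) x 200 (y) mm outside, 20 mm high, walls and floor 5 mm thick, beyond the mat. Origin at the centre of its underside.
- counter: The counter, an off-white casing fixed to the table, 190 (x) x 200 (y) mm, axes parallel to the world's. Origin at the centre of its underside. Its half at -y is covered (top at 155 mm) and has the window; its half at +y is an open bay 96 mm wide (y from 0 to +96 mm) in which the star wheel stands, with front and back walls 70 mm and an outer side wall 100 mm high.
- window (a point): Centre of the counter's window (36 mm in x, 40 mm in y) at the top of the cover, height 155 mm. Through it shows a drum facet with one black digit 24 mm tall; digits are upright for a viewer at the robot, their tops towards +x. Two small black marks beside the window show its middle.
- axle (a point): Point on the drum's level axle (along y, height 88 mm) in the middle of the star wheel's width. The star wheel is fixed to the drum: hub radius 30 mm, six flat paddles 60 degrees apart, 8 mm thick, 40 mm wide in y, reaching to radius 82 mm, so the topmost stands up to 170 mm high. Pushing a paddle near the top along x with shut fingers standing between two paddles turns the drum.
- drum (a joint): Angle of the drum and its star wheel in rad about +y: it grows when the wheel's top moves away from the robot (+x). The digits 0 to 9 are 0.6283 rad (36 degrees) apart: digit k is centred in the window at k x 0.6283. At joint value 0 one paddle points straight up. Stops just outside 0 and 9; starts showing about 6 to 9. Friction (about 0.15 N m) holds it where it is left.
- mouse: Computer mouse, 105 x 60 x 40 mm, loose, beyond the work: leave it alone. Origin at the centre of its underside.
- beaker: Low glass beaker, 66 mm across, 60 mm high, loose, beyond the work: leave it alone. Origin at the centre of its underside.
- jar: Small closed jar, 50 mm across, 50 mm high, loose, at the near left corner of the mat: leave it alone. Origin at the centre of its underside.
Not all that is in view belongs to the job. Leave any orange look-alike of the odd2 alone.

How it is judged:
By the outcome, as a careful person would: the job done as asked, in the order asked, and still so for the second after the job is handed in, with the robot touching nothing.
Of bar1, bar2, bar3, bar4 only 2 to 4 are there at a start; the rules pass over those that are not, and their reading is None.
At some moment in a run one of bar1, bar2, bar3, bar4, odd1, odd2 may be knocked a few centimetres aside while the robot is not near it.
Once in a run the grip may slacken for a moment while it holds something.
It also fails if it takes over 210 s, if anything falls off the work surface, if the arm or the gripper's body presses on something with over 40 N, if the wrist force passes 120 N, or if a joint passes its speed limit or range.

## Working session

There is one attempt and no reset: what is moved stays moved. The work goes in short steps, Python scripts to look and compute and a tool call to move; the robot and the scene stay as the last step left them, time stands still between calls to the robot, and variables do not carry over. Pictures are saved under pics/ and viewed, about 12 in all and at most 16, crops included, and the job is handed in when it is done.

Besides the shell and the picture viewer there is one more tool, called after "Request:" as a command line: name --argument value ..., lists and objects as JSON in quotes. jog_arm: Moves the arm, as the interface text tells. Its arguments: {"type":"object","properties":{"plan":{"type":"array","items":{"type":"number"}},"squeeze":{"type":"number"}},"required":["plan"]}

```bash
mkdir -p pics; ls
python3 - <<'E'
from station import robot
import cv2
o=robot.get_obs(); print({k:(v if not hasattr(v,'round') else v) for k,v in o.items()})
for n in("top","side"):
    im=robot.read_camera(n); cv2.imwrite(f"pics/{n}0.png",im[:,:,::-1]); c=robot.calibration(n); print(n,c)
print(robot.calibration("wrist"))
E
```

```text
pics
{'time_s': 0.0, 'q': array([ 1.23693339,  0.4777928 ,  0.02236474,  1.55643227, -0.01152316,
        1.10929317, -0.08311938]), 'qd': array([-9.29169339e-04, -4.62411540e-04, -1.32324555e-03, -4.87570734e-04,
       -3.16997404e-04,  5.59705977e-05,  2.13332554e-04]), 'joint_torque': array([ 5.14462663e-04, -5.82852674e+01,  1.53456341e+00, -2.72609246e+01,
       -5.45134291e-02,  1.69874774e-02,  1.36106228e-04]), 'ee_pos': array([ 0.15093193, -0.65726142,  0.20159523]), 'tool_rot': array([-1.57258927e+00, -1.23997990e-04, -2.91585973e+00]), 'force': array([ 0.37552429, -0.04025059,  0.4879547 ]), 'moment': array([-0.05538807, -0.03897159, -0.00398828]), 'finger_gap': 0.08770846852558754}
top {'camera_matrix': array([[387.7222547 ,   0.        , 322.33414672],
       [  0.        , 387.7222547 , 197.74032426],
       [  0.        ,   0.        ,   1.        ]]), 'rvec': array([ 2.12105263, -2.17176579,  0.13315076]), 'tvec': array([-0.05185711,  0.58755405,  1.12195362])}
side {'camera_matrix': array([[427.45801   ,   0.        , 313.05567081],
       [  0.        , 427.45801   , 198.29196318],
       [  0.        ,   0.        ,   1.        ]]), 'rvec': array([ 0.58229975, -2.74740349,  1.01208067]), 'tvec': array([0.48485676, 0.29674132, 1.09901379])}
{'camera_matrix': array([[313.6145415 ,   0.        , 318.60388524],
       [  0.        , 313.6145415 , 202.72208873],
       [  0.        ,   0.        ,   1.        ]]), 'T_tool_cam': array([[ 2.45474249e-04,  9.67455807e-01,  2.53039921e-01,
        -6.85600122e-02],
       [-8.06974267e-04, -2.53039655e-01,  9.67455571e-01,
        -1.81292399e-01],
       [ 9.99999644e-01, -4.41682134e-04,  7.18597222e-04,
         2.12570424e-04],
       [ 0.00000000e+00,  0.00000000e+00,  0.00000000e+00,
         1.00000000e+00]])}
```

View pics/top0.png

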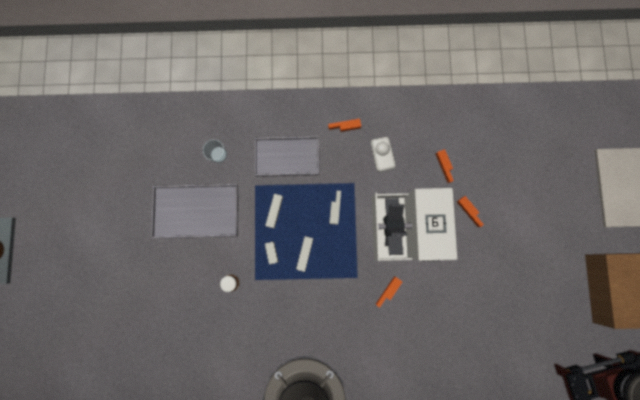

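View pics/side0.png

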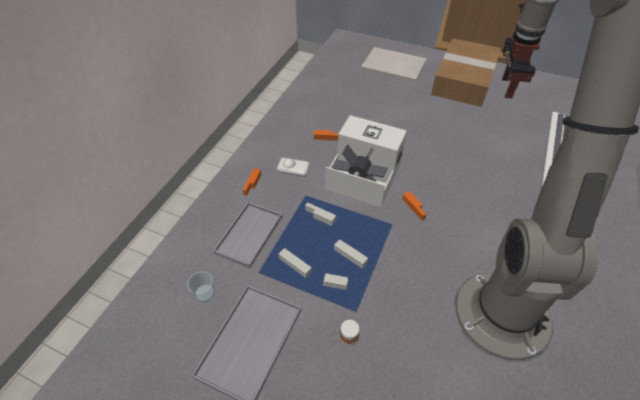

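The top view shows four white bars on the mat: two whole ones at (274,210) and (304,253), the short one at (271,252), and the notched one at (336,207) with its thin end up. The large tray is at the left (195,210), the small tray at (288,157) and the counter at (416,225), showing 6. The side view agrees. The orange look-alikes, the white mouse (383,153) and the jar (228,284) are all off the mat. Next I measure positions and take a close crop.

```bash
cat > h.py <<'E'
from station import robot
import cv2, numpy as np
from scipy.spatial.transform import Rotation as Ro
def ray(name,uv,z,obs=None):
    c=robot.calibration(name); K=c["camera_matrix"]; uv=np.atleast_2d(np.float64(uv))
    d=np.c_[uv,np.ones(len(uv))]@np.linalg.inv(K).T
    if name=="wrist":
        T=c["T_tool_cam"]; R=Ro.from_euler("xyz",obs["tool_rot"]).as_matrix()
        o=R@T[:3,3]+obs["ee_pos"]; d=d@(R@T[:3,:3]).T
    else:
        R=cv2.Rodrigues(c["rvec"])[0]; o=-R.T@c["tvec"]; d=d@R
    return o+d*((z-o[2])/d[:,2])[:,None]
def go(x,y,z,yaw,o=None):
    """tool-axis shift mm and turn about tool y, from the present pose"""
    o=o or robot.get_obs(); R=Ro.from_euler("xyz",o["tool_rot"]).as_matrix()
    s=R.T@(np.array([x,y,z])-o["ee_pos"])*1000
    Rt=Ro.from_euler("xyz",[-np.pi/2,0,yaw]).as_matrix()
    print("shift",s.round(1),"turn",Ro.from_matrix(R.T@Rt).as_rotvec().round(3))
def whites(im,zone=None,lo=115,sat=45):
    hsv=cv2.cvtColor(im,cv2.COLOR_RGB2HSV); return ((hsv[...,2]>lo)&(hsv[...,1]<sat)).astype(np.uint8)
E
python3 - <<'E'
from h import *
im=robot.read_camera("top")
b=((im[...,2].astype(int)-im[...,0]>35)).astype(np.uint8)
cs=max(cv2.findContours(b,0,2)[0],key=cv2.contourArea)
mat=np.zeros_like(b); cv2.fillPoly(mat,[cv2.convexHull(cs)],1)
print("mat",ray("top",cv2.boxPoints(cv2.minAreaRect(cs)),.002).round(3)[:,:2].tolist())
w=whites(im)&mat
for c in cv2.findContours(w,0,2)[0]:
    if cv2.contourArea(c)<40: continue
    p=ray("top",c[:,0].astype(float),.027)[:,:2]
    r=cv2.minAreaRect((p*1000).astype(np.float32)); print(cv2.contourArea(c),r, cv2.boundingRect(c))
for nm,pts,z in [("batch",[(154,187),(238,185),(238,237),(154,238)],.02),("rej",[(256,139),(320,138),(320,175),(256,176)],.02),("counter cover",[(415,188),(455,187),(457,260),(417,261)],.155),("window",[(435,224)],.155),("jar",[(228,284)],.05),("mouse",[(383,153)],.03),("beaker",[(214,151)],.03)]:
    print(nm,ray("top",pts,z).round(3)[:,:2].tolist())
cr=cv2.resize(im[175:290,245:470],None,fx=3.5,fy=3.5,interpolation=cv2.INTER_CUBIC); cv2.imwrite("pics/crop1.png",cr[:,:,::-1])
E
```

```text
mat [[0.635, 0.146], [0.633, -0.165], [0.349, -0.162], [0.35, 0.14]]
169.0 ((426.7808532714844, 91.94672393798828), (63.8573112487793, 27.315753936767578), 11.207878112792969) (265, 242, 12, 22)
286.5 ((422.1137390136719, -8.143766403198242), (28.22395133972168, 102.6044692993164), 74.9386215209961) (296, 236, 17, 36)
271.0 ((553.3323974609375, 82.97482299804688), (27.75092315673828, 102.55883026123047), 74.47518920898438) (265, 194, 17, 34)
225.0 ((560.4072875976562, -103.04194641113281), (28.318450927734375, 102.23905181884766), 83.3761215209961) (329, 190, 12, 34)
batch [[0.635, 0.451], [0.635, 0.192], [0.476, 0.191], [0.479, 0.445]]
rej [[0.778, 0.137], [0.776, -0.063], [0.659, -0.06], [0.661, 0.137]]
counter cover [[0.591, -0.317], [0.591, -0.425], [0.397, -0.417], [0.397, -0.312]]
window [[0.493, -0.365]]
jar [[0.34, 0.212]]
mouse [[0.721, -0.254]]
beaker [[0.741, 0.265]]
```

View pics/crop1.png

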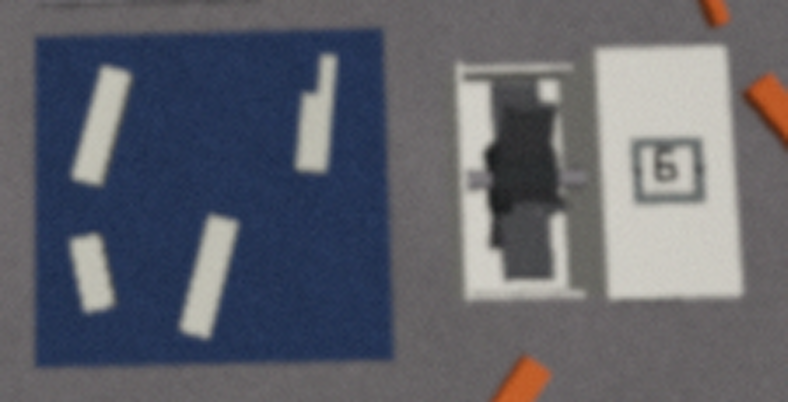

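The crop confirms it. Wholes are B (0.553,0.083) and A (0.422,-0.008), about 103 mm long. Odd1 is at (0.427,0.092), 64 mm long, and odd2 at (0.560,-0.103) with its notch at the far left. The drum shows 6 and the target is 2. Starting with B.

Run:
```python
from h import *
go(.553,.083,.2,-np.pi-.27); go(.553,.083,.007,-np.pi-.27)
```

```text
shift [-557.5    2.6 -631.6] turn [0.001 0.496 0.   ]
shift [-557.6  195.6 -631.4] turn [0.001 0.496 0.   ]
```

Request:
jog_arm --plan '[-40,2,-45,0,0.04,0,1,-80,2,-91,0,0.08,0,1,-120,2,-136,0,0.12,0,1,-160,2,-181,0,0.16,0,1,-200,2,-226,0,0.2,0,1,-240,2,-272,0,0.24,0,1,-280,2,-317,0,0.28,0,1,-320,2,-362,0,0.32,0,1,-360,2,-408,0,0.36,0,1,-360,2,-408,0,0.36,0,1]' --squeeze 40

```text
time_s: 1.4
ee_pos: [0.4127, -0.1753, 0.2008]
tool_rot: [-1.572, 0.001, 3.016]
force: [-0.9, -0.3, -0.3]
finger_gap: 0.0878
```

Run:
```python
from h import *
o=robot.get_obs(); print(o["ee_pos"],o["q"].round(2))
go(.553,.083,.12,-np.pi-.27); go(.553,.083,.007,-np.pi-.27)
```

```text
[ 0.41267475 -0.1752977   0.20076729] [ 0.51  0.12 -0.27  2.06  0.04  0.97 -1.47]
shift [-106.7   81.2 -273.8] turn [ 0.001  0.144 -0.001]
shift [-106.6  194.2 -273.7] turn [ 0.001  0.144 -0.001]
```

Request:
jog_arm --plan '[-30,20,-55,0,0.04,0,1,-55,40,-110,0,0.08,0,1,-80,60,-165,0,0.12,0,1,-95,75,-220,0,0.144,0,1,-106.6,80,-273,0,0.144,0,1,-106.6,80,-273.7,0,0.144,0,1,-106.6,80,-273.7,0,0.144,0,1]'

```text
time_s: 2.28
ee_pos: [0.5526, 0.0755, 0.1201]
tool_rot: [-1.569, -0.001, 2.862]
force: [-0.3, -0.5, 0.6]
finger_gap: 0.0881
```

```bash
cat > look.py <<'E'
from h import *
def bars(zone=(.33,.65,-.18,.16),z=.027,cam="wrist"):
    o=robot.get_obs(); im=robot.read_camera(cam)
    for c in cv2.findContours(whites(im),0,2)[0]:
        if cv2.contourArea(c)<100: continue
        p=ray(cam,c[:,0].astype(float),z,o)[:,:2]; r=cv2.minAreaRect((p*1000).astype(np.float32))
        x,y=np.array(r[0])/1000
        if zone[0]<x<zone[1] and zone[2]<y<zone[3]: 
            w,h=r[1]; a=r[2] if w>h else r[2]-90
            a=(a+90)%180-90; print(f"({x:.3f},{y:.3f}) {max(w,h):.0f}x{min(w,h):.0f} ang {np.deg2rad(a):.3f}", cv2.boundingRect(c))
    return im
E
python3 - <<'E'
from look import *
im=bars(); cv2.imwrite("pics/w1.png",im[:,:,::-1]); print("top");bars(cam="top")
go(.553,.083,.007,-np.pi-.27)
E
```

```text
(0.366,0.026) 77x18 ang 1.289 (376, 347, 75, 16)
(0.385,0.009) 35x19 ang 0.230 (414, 324, 28, 22)
(0.412,0.086) 35x30 ang 0.205 (325, 324, 38, 26)
(0.440,0.107) 383x13 ang 1.290 (127, 308, 384, 12)
(0.467,0.092) 23x9 ang 1.338 (314, 282, 25, 10)
(0.469,-0.025) 29x9 ang 0.575 (431, 246, 23, 20)
(0.552,0.082) 101x26 ang -0.274 (296, 146, 30, 109)
(0.558,-0.096) 101x38 ang -0.110 (486, 75, 45, 122)
(0.584,0.064) 612x251 ang 1.292 (0, 0, 640, 292)
top
(0.422,-0.008) 102x28 ang -0.263 (298, 236, 15, 36)
(0.560,-0.103) 102x29 ang -0.125 (329, 190, 12, 34)
shift [  2.  113.5  -8.3] turn [-0.001 -0.011 -0.   ]
```

View pics/w1.png

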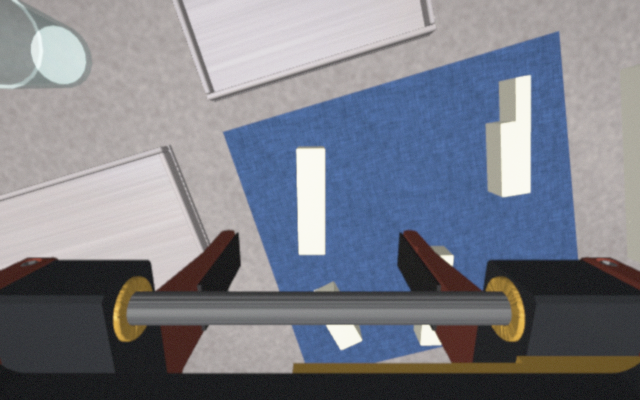

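The wrist view shows B at (311,200), whole, midway between the fingers in the jaw direction. The wrist and top estimates agree. Descending.

Request:
jog_arm --plan '[2,0,-8,0,-0.011,0,1,2,50,-8,0,-0.011,0,1,2,90,-8,0,-0.011,0,1,2,113,-8,0,-0.011,0,1,2,113,-8,0,-0.011,0,1,2,113,-8,0,-0.011,0,1]'

```text
time_s: 3.12
ee_pos: [0.554, 0.0856, 0.0087]
tool_rot: [-1.572, 0.001, 2.874]
force: [-1.2, 0.3, 0.7]
finger_gap: 0.0878
```

Noted: small 1–2 mm offsets remain, which is fine. Close and lift.

Request:
jog_arm --plan '[0,1,2,0,0,0,-1,0,1,2,0,0,0,-1,0,1,2,0,0,0,-1,0,1,2,0,0,0,-1,0,1,2,0,0,0,-1,0,1,2,0,0,0,-1,0,-30,2,0,0,0,-1,0,-70,2,0,0,0,-1,0,-70,2,0,0,0,-1]' --squeeze 40

```text
time_s: 4.25
ee_pos: [0.555, 0.0843, 0.0804]
tool_rot: [-1.573, 0.005, 2.874]
force: [0.1, -0.2, -0.9]
finger_gap: 0.0021
```

Run:
```python
from h import *
go(.556,.39,.08,-np.pi)
go(.556,.39,.012,-np.pi)
```

```text
shift [  79.8    0.7 -295.2] turn [ 0.002 -0.267 -0.005]
shift [  80.1   68.7 -295. ] turn [ 0.002 -0.267 -0.005]
```

The gap is 2 mm, so nothing is held. Looking.

Run:
```python
from look import *
im=bars(); cv2.imwrite("pics/w2.png",im[:,:,::-1]); print("top");bars(cam="top")
```

```text
(0.371,-0.053) 57x15 ang 1.305 (489, 358, 67, 15)
(0.403,-0.002) 52x28 ang -0.267 (442, 322, 36, 52)
(0.418,-0.073) 156x14 ang 1.304 (448, 308, 183, 15)
(0.468,0.108) 15x11 ang -0.273 (312, 307, 14, 16)
(0.469,-0.016) 36x24 ang 1.304 (440, 265, 45, 27)
(0.552,0.083) 102x26 ang -0.278 (305, 150, 35, 126)
(0.558,-0.095) 101x41 ang -0.110 (523, 71, 60, 142)
(0.592,0.073) 523x215 ang 1.303 (0, 0, 640, 292)
top
(0.424,-0.009) 99x28 ang -0.266 (299, 236, 14, 35)
(0.560,-0.103) 102x29 ang -0.116 (329, 190, 12, 34)
```

View pics/w2.png

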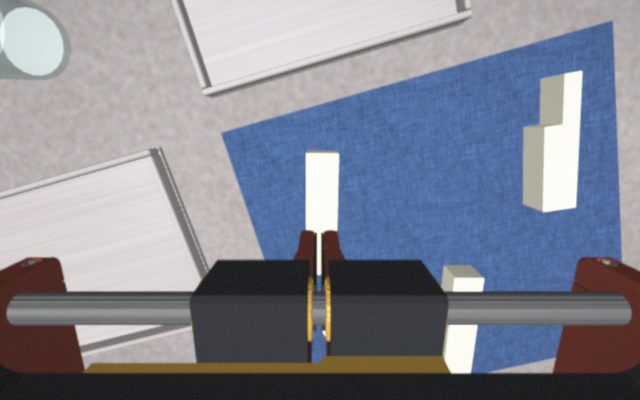

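The wrist view shows B unmoved at (322,190) under the shut fingers, so the fingers were simply slow and I lifted before they had closed. I'll reopen to about 50 mm, descend, and wait for the gap to settle.

Run:
```python
from h import *
go(.553,.083,.0065,-np.pi-.275)
```

```text
shift [-0.5 71.   0.4] turn [-0.     0.008 -0.   ]
```

Request:
jog_arm --plan '[0,0,0,0,0,0,0.15,0,0,0,0,0,0,0.15,0,0,0,0,0,0,0.15,0,0,0,0,0,0,0.15,0,20,0,0,0,0,0.15,0,45,0,0,0,0,0.15,0,71,0,0,0,0,0.15,0,71,0,0,0,0,0.15]'

```text
time_s: 5.35
ee_pos: [0.551, 0.0833, 0.005]
tool_rot: [-1.569, -0.003, 2.875]
force: [-0.5, -0.8, 1.0]
finger_gap: 0.05
```

Request:
jog_arm --plan '[0,0,0,0,0,0,-1,0,0,0,0,0,0,-1,0,0,0,0,0,0,-1,0,0,0,0,0,0,-1,0,0,0,0,0,0,-1,0,0,0,0,0,0,-1]'

```text
time_s: 6.1
ee_pos: [0.5535, 0.0839, 0.0073]
tool_rot: [-1.572, 0.002, 2.874]
force: [-0.2, 0.2, 5.6]
finger_gap: 0.0003
```

Run:
```python
from look import *
im=bars(); s=robot.read_camera("side"); s=cv2.resize(s[190:320,240:440],(640,416))
cv2.imwrite("pics/w3.png",np.vstack([cv2.resize(im,(300,188)) ,np.zeros((0,300,3),np.uint8)])[:,:,::-1]); cv2.imwrite("pics/s3.png",s[:,:,::-1])
big=np.zeros((600,640,3),np.uint8); big[:400]=im; big[184:]=s; big[:184]=im[190:374]; cv2.imwrite("pics/c3.png",big[:,:,::-1])
print(robot.get_obs()["finger_gap"],robot.get_obs()["ee_pos"])
```

```text
(0.460,-0.010) 41x35 ang 1.303 (474, 324, 71, 50)
(0.481,-0.030) 110x15 ang 1.318 (444, 301, 188, 24)
(0.515,0.094) 15x3 ang -0.267 (316, 301, 6, 23)
(0.565,0.079) 76x25 ang -0.274 (298, 159, 49, 133)
(0.559,-0.077) 100x24 ang -0.016 (594, 56, 46, 191)
(0.604,0.087) 326x148 ang 1.303 (0, 0, 640, 292)
0.0006745332889259601 [0.55357173 0.08391188 0.0073496 ]
```

View pics/c3.png

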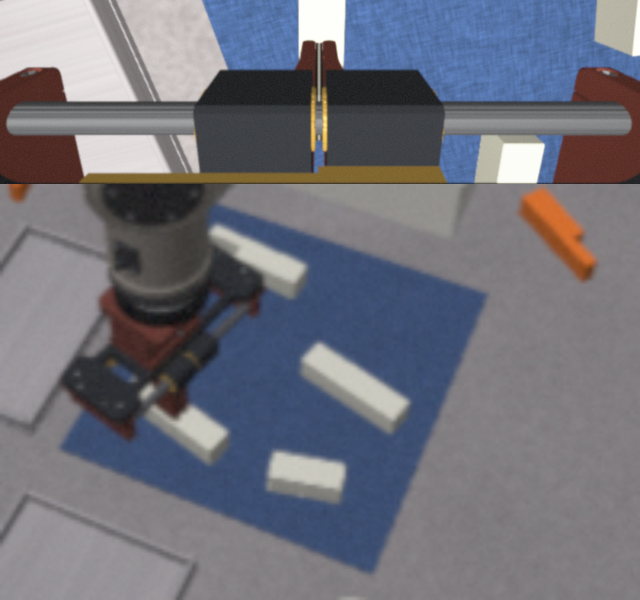

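Fingers are shut at a reported z of 7 mm with the bar still beneath them, which can't be right. I'll check the reported TCP against the side camera and the mat scale.

Run:
```python
from h import *
o=robot.get_obs(); p=o["ee_pos"]; c=robot.calibration("side")
for dz in (0,.02,.04):
    q=cv2.projectPoints((p+[0,0,dz])[None],c["rvec"],c["tvec"],c["camera_matrix"],None)[0][0,0]
    print(dz,q,"crop",(q-[240,190])*3.2+[0,184])
s=robot.read_camera("side"); r=cv2.resize(s[225:275,265:325],None,fx=11,fy=11,interpolation=cv2.INTER_CUBIC); cv2.imwrite("pics/s4.png",r[:,:,::-1])
print(o["force"],o["finger_gap"], o["joint_torque"].round(1))
```

```text
0 [293.5581618  263.35063881] crop [171.38611776 418.72204419]
0.02 [293.22152711 259.47706175] crop [170.30888674 406.32659761]
0.04 [292.87612102 255.50255442] crop [169.20358728 393.60817414]
[0.37443957 0.01860745 5.67283121] 0.0006745332889259601 [ -0.1 -50.5  -3.2 -16.5   0.   -0.2   0. ]
```

View pics/s4.png

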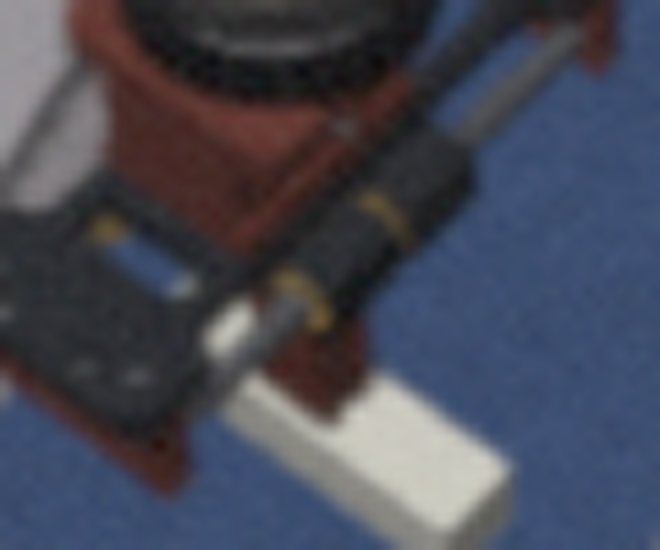

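The fingertip in the side crop is at about (295,263), resting on the bar's top. In the wrist views it is at row 232, not 221. All this fits the real finger ends sitting about 20 mm above the reported TCP. I'll raise, open to about 50 mm, go down to reported z ≈ -0.010 and watch the force.

Request:
jog_arm --plan '[0,-25,0,0,0,0,-1,0,-25,0,0,0,0,0.2,0,-25,0,0,0,0,0.2,0,-25,0,0,0,0,0.2,0,-25,0,0,0,0,0.2,0,-25,0,0,0,0,0.2,0,0,0,0,0,0,0.2,0,10,0,0,0,0,0.2,0,10,0,0,0,0,0.2]'

```text
time_s: 7.38
ee_pos: [0.552, 0.0836, -0.0041]
tool_rot: [-1.57, -0.002, 2.875]
force: [0.7, 0.3, 0.1]
finger_gap: 0.0525
```

Request:
jog_arm --plan '[0,4,0,0,0,0,0.2,0,7,0,0,0,0,0.2,0,7,0,0,0,0,0.2]'

```text
time_s: 7.75
ee_pos: [0.5527, 0.0836, -0.0104]
tool_rot: [-1.571, 0.0, 2.874]
force: [-0.7, 0.6, -0.0]
finger_gap: 0.0529
```

The reported z is below the mat with no contact, so the offset is confirmed. Closing.

Request:
jog_arm --plan '[0,0,0,0,0,0,-1,0,0,0,0,0,0,-1,0,0,0,0,0,0,-1,0,0,0,0,0,0,-1,0,0,0,0,0,0,-1,0,0,0,0,0,0,-1]'

```text
time_s: 8.5
ee_pos: [0.5527, 0.0835, -0.0104]
tool_rot: [-1.571, 0.0, 2.874]
force: [-0.6, -0.5, 2.3]
finger_gap: 0.0249
```

Run:
```python
from h import *
go(.556,.385,.05,-np.pi)
```

```text
shift [  76.5  -60.4 -291.7] turn [-0.    -0.267 -0.   ]
```

Request:
jog_arm --plan '[0,-30,0,0,0,0,-1,0,-60,0,0,0,0,-1,12,-60,-48,0,-0.05,0,-1,25,-60,-97,0,-0.1,0,-1,38,-60,-145,0,-0.15,0,-1,51,-60,-195,0,-0.2,0,-1,64,-60,-243,0,-0.25,0,-1,76.5,-60,-291.7,0,-0.267,0,-1,76.5,-60,-291.7,0,-0.267,0,-1,76.5,-60,-291.7,0,-0.267,0,-1]'

```text
time_s: 9.75
ee_pos: [0.5554, 0.3842, 0.0485]
tool_rot: [-1.569, -0.001, 3.142]
force: [1.0, -0.1, -4.0]
finger_gap: 0.0248
```

Run:
```python
from h import *
go(.556,.385,-.006,-np.pi)
```

```text
shift [-0.7 54.5 -0.9] turn [-0.002 -0.     0.001]
```

Request:
jog_arm --plan '[0,25,-1,0,0,0,-1,0,45,-1,0,0,0,-1,0,53,-1,0,0,0,-1,0,53,-1,0,0,0,-1]'

```text
time_s: 10.25
ee_pos: [0.5557, 0.3853, -0.0041]
tool_rot: [-1.57, -0.001, 3.141]
force: [-0.5, -0.0, -2.7]
finger_gap: 0.0247
```

Request:
jog_arm --plan '[0,2,0,0,0,0,-1,0,2,0,0,0,0,-1,0,2,0,0,0,0,0.2,0,2,0,0,0,0,0.2,0,2,0,0,0,0,0.2,0,2,0,0,0,0,0.2,0,-30,0,0,0,0,0.2,0,-60,0,0,0,0,0.2,0,-80,0,0,0,0,0.2,0,-80,0,0,0,0,0.2]'

```text
time_s: 11.5
ee_pos: [0.5568, 0.3869, 0.0781]
tool_rot: [-1.573, 0.002, 3.141]
force: [0.2, -0.7, -0.2]
finger_gap: 0.0528
```

Run:
```python
from look import *
print("top");bars(cam="top"); bars(cam="top",zone=(.47,.65,.18,.46)); print("wrist"); bars(zone=(.47,.65,.18,.46),z=.03)
go(.434,-.011,.08,-np.pi-.265);go(.434,-.011,-.011,-np.pi-.265)
```

```text
top
(0.427,0.092) 65x28 ang 0.222 (265, 242, 13, 22)
(0.422,-0.008) 103x29 ang -0.266 (296, 236, 17, 36)
(0.560,-0.103) 102x29 ang -0.116 (329, 190, 12, 34)
(0.559,0.319) 246x163 ang 1.570 (155, 183, 82, 55)
wrist
(0.596,0.400) 474x207 ang 1.569 (0, 0, 640, 291)
shift [121.2  -4.1 396.5] turn [-0.002  0.265  0.001]
shift [121.   86.9 396.4] turn [-0.002  0.265  0.001]
```

Request:
jog_arm --plan '[17,-4,56,0,0.04,0,0.2,34,-4,113,0,0.08,0,0.2,51,-4,170,0,0.12,0,0.2,69,-4,226,0,0.16,0,0.2,86,-4,283,0,0.2,0,0.2,103,-4,340,0,0.24,0,0.2,121,-4,396,0,0.265,0,0.2,121,-4,396,0,0.265,0,0.2,121,30,396,0,0.265,0,0.2,121,30,396,0,0.265,0,0.2]'

```text
time_s: 12.9
ee_pos: [0.4329, -0.009, 0.0447]
tool_rot: [-1.57, -0.005, 2.878]
force: [-0.5, 0.0, -0.5]
finger_gap: 0.0526
```

Run:
```python
from look import *
bars()
go(.434,-.011,-.011,-np.pi-.265)
```

```text
(0.353,0.012) 169x52 ang 1.306 (202, 301, 234, 62)
(0.442,0.088) 38x34 ang -1.362 (143, 219, 71, 42)
(0.428,-0.010) 89x25 ang -0.273 (303, 167, 39, 126)
(0.528,-0.096) 44x32 ang -0.110 (391, 0, 60, 83)
(0.512,0.135) 177x82 ang -0.520 (0, 0, 125, 292)
shift [-0.9 56.8  2. ] turn [-0.     0.001  0.003]
```

Request:
jog_arm --plan '[0,25,2,0,0,0,0.2,0,45,2,0,0,0,0.2,0,56,2,0,0,0,0.2,0,56,2,0,0,0,0.2,0,56,2,0,0,0,-1,0,56,2,0,0,0,-1,0,56,2,0,0,0,-1,0,56,2,0,0,0,-1,0,56,2,0,0,0,-1]'

```text
time_s: 14.08
ee_pos: [0.4346, -0.0118, -0.009]
tool_rot: [-1.571, 0.001, 2.876]
force: [-1.4, 0.1, 5.8]
finger_gap: 0.0249
```

Run:
```python
from h import *
go(.568,.275,.05,-np.pi)
```

```text
shift [ -53.5  -59.  -311.7] turn [-0.    -0.265 -0.001]
```

Request:
jog_arm --plan '[0,-30,0,0,0,0,-1,0,-59,0,0,0,0,-1,-9,-59,-50,0,-0.05,0,-1,-18,-59,-100,0,-0.1,0,-1,-27,-59,-150,0,-0.15,0,-1,-36,-59,-205,0,-0.2,0,-1,-45,-59,-260,0,-0.25,0,-1,-53.5,-59,-311.7,0,-0.265,0,-1,-53.5,-59,-311.7,0,-0.265,0,-1,-53.5,-59,-311.7,0,-0.265,0,-1]'

```text
time_s: 15.32
ee_pos: [0.5668, 0.274, 0.0486]
tool_rot: [-1.569, -0.002, 3.141]
force: [-0.8, -1.2, -2.3]
finger_gap: 0.0252
```

Run:
```python
from h import *
go(.568,.275,-.005,-np.pi)
```

```text
shift [-1.3 53.6 -1. ] turn [-0.002 -0.     0.002]
```

Request:
jog_arm --plan '[0,25,-1,0,0,0,-1,0,45,-1,0,0,0,-1,0,53,-1,0,0,0,-1,0,53,-1,0,0,0,-1,0,53,-1,0,0,0,0.2,0,53,-1,0,0,0,0.2,0,53,-1,0,0,0,0.2,0,53,-1,0,0,0,0.2,0,15,-1,0,0,0,0.2,0,-25,-1,0,0,0,0.2]'

```text
time_s: 16.58
ee_pos: [0.5671, 0.2759, 0.075]
tool_rot: [-1.57, -0.001, 3.142]
force: [0.2, -0.5, -0.5]
finger_gap: 0.0525
```

Run:
```python
from look import *
im=bars(cam="top")
im=cv2.resize(im[170:250,145:325],None,fx=4,fy=4,interpolation=cv2.INTER_CUBIC); cv2.imwrite("pics/t5.png",im[:,:,::-1])
go(.556,-.1025,.075,-np.pi-.115)
```

```text
(0.428,0.092) 65x28 ang 0.214 (265, 242, 13, 22)
(0.560,-0.103) 104x29 ang -0.125 (329, 190, 12, 35)
shift [ 14.2   4.6 380.5] turn [ 0.004  0.115 -0.006]
```

View pics/t5.png

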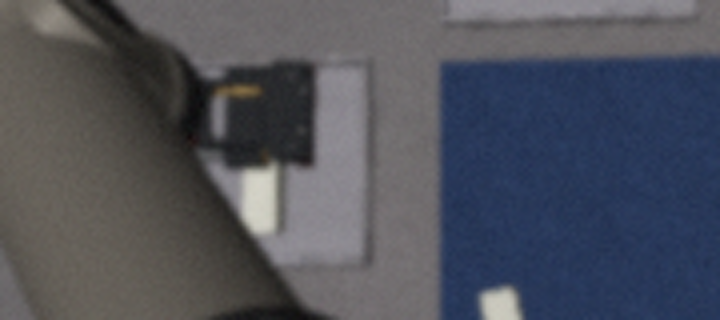

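The crop shows the arm over the large tray with the second bar lying in it, end at (262,200). Odd2 next.

Request:
jog_arm --plan '[2,0,54,0,0.016,0,0.2,4,0,108,0,0.032,0,0.2,6,0,162,0,0.048,0,0.2,8,0,216,0,0.064,0,0.2,10,0,270,0,0.08,0,0.2,12,0,324,0,0.1,0,0.2,15,0,380,0,0.115,0,0.2,15,0,380,0,0.115,0,0.2,15,0,380,0,0.115,0,0.2,15,0,380,0,0.115,0,0.2]'

```text
time_s: 17.88
ee_pos: [0.5528, -0.102, 0.0746]
tool_rot: [-1.572, 0.0, 3.029]
force: [0.3, 0.6, 0.4]
finger_gap: 0.0525
```

Run:
```python
from look import *
bars(); bars(cam="top")
go(.552,-.102,-.011,-np.pi-.118)
```

```text
(0.494,0.139) 52x11 ang 1.458 (7, 307, 63, 13)
(0.467,-0.093) 194x17 ang 1.458 (202, 304, 234, 19)
(0.578,0.123) 102x31 ang -0.364 (0, 143, 42, 127)
(0.558,-0.103) 101x26 ang -0.126 (302, 139, 35, 130)
(0.597,-0.120) 482x196 ang 1.458 (0, 0, 640, 277)
(0.427,0.092) 65x27 ang 0.196 (265, 242, 12, 22)
shift [ 0.8 85.6 -0.1] turn [ 0.001  0.005 -0.   ]
```

Request:
jog_arm --plan '[1,40,0,0,0,0,0.2,1,70,0,0,0,0,0.2,1,85,0,0,0,0,0.2,1,85,0,0,0,0,0.2,1,85,0,0,0,0,-1,1,85,0,0,0,0,-1,1,85,0,0,0,0,-1,1,85,0,0,0,0,-1,1,85,0,0,0,0,-1]'

```text
time_s: 19.1
ee_pos: [0.5523, -0.1036, -0.0097]
tool_rot: [-1.571, 0.001, 3.026]
force: [0.4, 0.9, 6.0]
finger_gap: 0.0242
```

Run:
```python
from h import *
go(.719,-.003,.05,-np.pi/2); go(.719,-.003,.05,-np.pi*3/2)
```

```text
shift [-154.2  -59.4 -119.1] turn [-1.000e-03 -1.686e+00 -1.000e-03]
shift [-154.2  -59.4 -119.1] turn [ 1.000e-03  1.456e+00 -1.000e-03]
```

Request:
jog_arm --plan '[0,-30,0,0,0,0,-1,0,-59,0,0,-0.17,0,-1,-20,-59,-15,0,-0.34,0,-1,-40,-59,-30,0,-0.51,0,-1,-60,-59,-45,0,-0.68,0,-1,-80,-59,-60,0,-0.85,0,-1,-100,-59,-75,0,-1.02,0,-1,-120,-59,-90,0,-1.19,0,-1,-140,-59,-105,0,-1.36,0,-1,-154,-59,-119,0,-1.53,0,-1]'

```text
time_s: 20.35
ee_pos: [0.7183, -0.0035, 0.0475]
tool_rot: [-1.572, -0.001, -1.722]
force: [0.2, 1.1, -2.4]
finger_gap: 0.0245
```

Run:
```python
from h import *
go(.719,-.003,-.005,-np.pi/2)
```

```text
shift [-0.7 52.5  0.7] turn [ 0.001 -0.151  0.001]
```

Request:
jog_arm --plan '[0,0,0,0,-0.151,0,-1,0,20,0,0,-0.151,0,-1,0,42,0,0,-0.151,0,-1,0,52,0,0,-0.151,0,-1,0,52,0,0,-0.151,0,0.1,0,52,0,0,-0.151,0,0.1,0,52,0,0,-0.151,0,0.1,0,52,0,0,-0.151,0,0.1,0,10,0,0,-0.151,0,0.1,0,-30,0,0,-0.151,0,0.2]'

```text
time_s: 21.6
ee_pos: [0.718, -0.0033, 0.0795]
tool_rot: [-1.571, 0.0, -1.576]
force: [0.8, -0.4, 0.5]
finger_gap: 0.0522
```

Run:
```python
from look import *
bars(cam="top")
go(.429,.092,.075,-np.pi+.21)
```

```text
(0.427,0.092) 66x28 ang 0.196 (265, 242, 13, 22)
shift [ -92.8    8.9 -293.1] turn [-0.006  1.355 -0.006]
```

Request:
jog_arm --plan '[-12,0,-36,0,0.16,0,0.2,-23,0,-73,0,0.32,0,0.2,-35,0,-110,0,0.48,0,0.2,-46,0,-146,0,0.64,0,0.2,-58,0,-183,0,0.8,0,0.2,-70,0,-220,0,0.96,0,0.2,-81,0,-256,0,1.12,0,0.2,-93,0,-293,0,1.28,0,0.2,-93,0,-293,0,1.355,0,0.2,-93,0,-293,0,1.355,0,0.2]'

```text
time_s: 22.9
ee_pos: [0.4259, 0.0914, 0.079]
tool_rot: [-1.57, 0.001, -2.929]
force: [-1.0, -0.4, -0.7]
finger_gap: 0.0526
```

Run:
```python
from look import *
bars(); 
go(.429,.092,-.011,-np.pi+.205)
```

```text
(0.390,-0.160) 54x19 ang -1.360 (567, 302, 64, 21)
(0.358,0.103) 38x8 ang -1.359 (264, 282, 47, 10)
(0.463,-0.143) 82x30 ang 0.464 (600, 174, 40, 97)
(0.426,0.092) 65x26 ang 0.204 (301, 170, 34, 81)
shift [-2.8 89.9 -0.1] turn [-0.     0.008 -0.001]
```

Request:
jog_arm --plan '[-1,40,0,0,0.008,0,0.2,-1,70,0,0,0.008,0,0.2,-1,89,0,0,0.008,0,0.2,-1,89,0,0,0.008,0,0.2,-1,89,0,0,0.008,0,-1,-1,89,0,0,0.008,0,-1,-1,89,0,0,0.008,0,-1,-1,89,0,0,0.008,0,-1,-1,89,0,0,0.008,0,-1]'

```text
time_s: 24.08
ee_pos: [0.4273, 0.0915, -0.0098]
tool_rot: [-1.571, 0.001, -2.939]
force: [-0.6, -0.7, 6.5]
finger_gap: 0.0251
```

Run:
```python
from h import *
go(.719,.099,.05,-np.pi)
```

```text
shift [-287.3  -59.5   51.4] turn [-0.     0.203 -0.001]
```

Request:
jog_arm --plan '[0,-30,0,0,0,0,-1,0,-59,0,0,0,0,-1,-50,-59,9,0,0.04,0,-1,-100,-59,18,0,0.08,0,-1,-150,-59,27,0,0.12,0,-1,-200,-59,36,0,0.16,0,-1,-250,-59,45,0,0.2,0,-1,-287,-59,51,0,0.203,0,-1,-287,-59,51,0,0.203,0,-1,-287,-59,51,0,0.203,0,-1]'

```text
time_s: 25.32
ee_pos: [0.7165, 0.0992, 0.0477]
tool_rot: [-1.57, -0.002, -3.141]
force: [-1.2, -0.0, -2.0]
finger_gap: 0.0247
```

Run:
```python
from h import *
go(.719,.099,-.005,-np.pi)
```

```text
shift [-2.7 52.7  0.2] turn [-0.     0.     0.002]
```

To keep the opening fingers clear of the wall and odd2, place at y=0.092 and open only to about 33 mm.

Request:
jog_arm --plan '[0,0,7,0,0,0,-1,0,20,7,0,0,0,-1,0,42,7,0,0,0,-1,0,52,7,0,0,0,-1,0,52,7,0,0,0,-0.25,0,52,7,0,0,0,-0.25,0,52,7,0,0,0,-0.25,0,10,7,0,0,0,-0.25,0,-40,7,0,0,0,-0.25,0,-80,7,0,0,0,-0.25]'

```text
time_s: 26.58
ee_pos: [0.7188, 0.0925, 0.1315]
tool_rot: [-1.571, 0.003, 3.141]
force: [0.3, 0.7, 0.5]
finger_gap: 0.0331
```

Run:
```python
from look import *
o=robot.get_obs(); im=robot.read_camera("wrist"); t=robot.read_camera("top"); s=robot.read_camera("side")
a=cv2.resize(t[115:295,145:325],(400,400),interpolation=2); b=cv2.resize(s[195:395,190:390],(400,400),interpolation=2)
cv2.imwrite("pics/c6.png",np.hstack([a,b])[:,:,::-1])
```

View pics/c6.png

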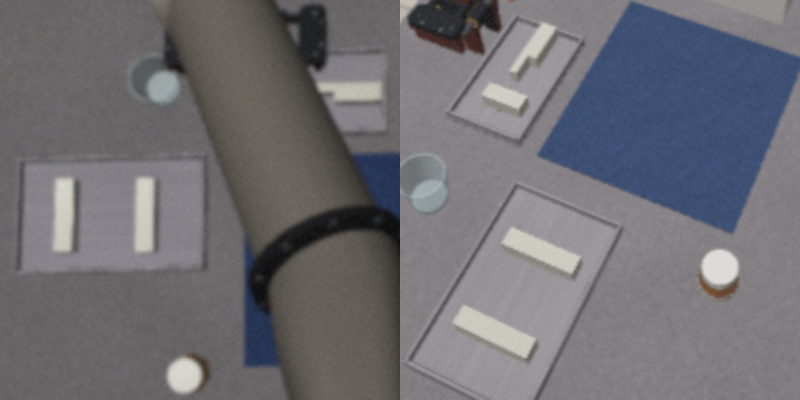

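The picture confirms the sort. The top half shows both whole bars at (64,215) and (145,215) in the large tray. The side half shows odd1 (505,97) and odd2 (533,50) flat in the small tray, and the mat empty. Now the counter, with shut fingers.

Run:
```python
from h import *
print("axle",ray("top",[(395.5,226)],.088).round(4),"cover edges mean",ray("top",[(415.5,224),(456,224)],.155).round(4))
go(.42,-.30,.25,-np.pi)
```

```text
axle [[ 0.4937 -0.2716  0.088 ]] cover edges mean [[ 0.4939 -0.3131  0.155 ]
 [ 0.4913 -0.4204  0.155 ]]
shift [ 299.2 -119.9  392.8] turn [ 0.001 -0.    -0.006]
```

Request:
jog_arm --plan '[20,-50,20,0,0,0,-1,50,-90,60,0,0,0,-1,82,-120,108,0,0,0,-1,114,-120,150,0,0,0,-1,146,-120,192,0,0,0,-1,178,-120,234,0,0,0,-1,210,-120,276,0,0,0,-1,242,-120,318,0,0,0,-1,274,-120,360,0,0,0,-1,299,-120,393,0,0,0,-1]'

```text
time_s: 27.98
ee_pos: [0.4166, -0.3024, 0.2477]
tool_rot: [-1.571, -0.002, 3.14]
force: [0.6, 0.4, -0.3]
finger_gap: 0.0004
```

Request:
jog_arm --plan '[0,0,0,0,0,0,-1,0,0,0,0,0,0,-1]'

```text
time_s: 28.22
ee_pos: [0.4191, -0.2999, 0.248]
tool_rot: [-1.572, -0.0, -3.141]
force: [0.3, 1.0, -0.1]
finger_gap: 0.0006
```

Run:
```python
from h import *
im=robot.read_camera("wrist"); cv2.imwrite("pics/d1.png",im[:,:,::-1]); o=robot.get_obs(); print(o["ee_pos"],o["tool_rot"])
```

```text
[ 0.41954541 -0.29949823  0.24814911] [-1.57160468e+00 -1.87324162e-04 -3.14004439e+00]
```

View pics/d1.png

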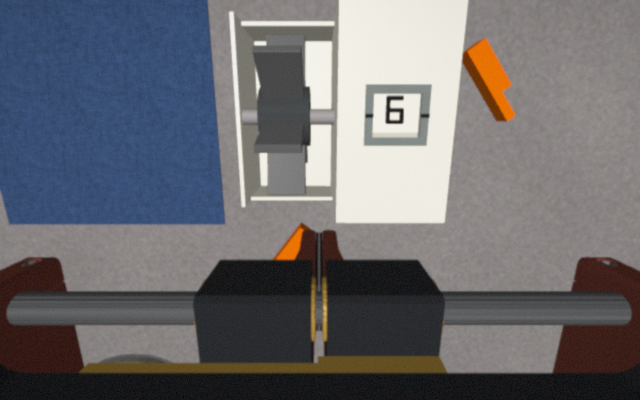

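The wrist view shows the digit 6 at (395,111), about 5 px above the marks at row 116, so θ ≈ 220°. The wheel is centred near (283,117). I work out the axle position and the insertion move from that.

Run:
```python
from h import *
o=robot.get_obs()
print("axle stub",ray("wrist",[(250,117),(325,117)],.088,o).round(4)[:,:2].tolist(),"bay ends x",ray("wrist",[(285,22),(285,198)],.07,o).round(4)[:,:2].tolist(),"walls",ray("wrist",[(338,110)],.155,o).round(3),ray("wrist",[(238,110)],.1,o).round(3))
print("marks",ray("wrist",[(368,116),(428,116)],.155,o).round(4)[:,:2].tolist())
print("paddle edges at hub top",ray("wrist",[(258,100),(308,100)],.118,o).round(3)[:,:2].tolist())
go(.569,-.267,.2,-np.pi); go(.569,-.267,.11,-np.pi)
```

```text
axle stub [[0.4919, -0.2278], [0.492, -0.3065]] bay ends x [[0.5864, -0.2651], [0.3999, -0.2603]] walls [[ 0.497 -0.316  0.155]] [[ 0.499 -0.219  0.1  ]]
marks [[0.4921, -0.3415], [0.4921, -0.3921]]
paddle edges at hub top [[0.507, -0.242], [0.507, -0.29]]
shift [-149.5   48.1  -32.2] turn [0.001 0.002 0.   ]
shift [-149.5  138.1  -32.2] turn [0.001 0.002 0.   ]
```

Request:
jog_arm --plan '[-50,15,-10,0,0,0,-1,-100,30,-22,0,0,0,-1,-149,45,-32,0,0,0,-1,-149,45,-32,0,0,0,-1,-149,80,-32,0,0,0,-1,-149,110,-32,0,0,0,-1,-149,138,-32,0,0,0,-1,-149,138,-32,0,0,0,-1]'

```text
time_s: 29.28
ee_pos: [0.5661, -0.2677, 0.1088]
tool_rot: [-1.573, -0.004, -3.141]
force: [-0.5, -0.8, 0.3]
finger_gap: 0.0007
```

Request:
jog_arm --plan '[10,0,0,0,0,0,-1,20,0,0,0,0,0,-1,30,0,0,0,0,0,-1,40,0,0,0,0,0,-1,50,0,0,0,0,0,-1,60,0,0,0,0,0,-1,68,0,0,0,0,0,-1,76,0,0,0,0,0,-1,83,0,0,0,0,0,-1,83,0,0,0,0,0,-1]'

```text
time_s: 30.52
ee_pos: [0.4836, -0.2686, 0.1102]
tool_rot: [-1.571, -0.002, 3.141]
force: [0.0, 0.8, 0.9]
finger_gap: 0.0006
```

Request:
jog_arm --plan '[-3,0,0,0,0,0,-1,-3,-40,0,0,0,0,-1,-3,-80,0,0,0,0,-1,-3,-110,0,0,0,0,-1,30,-138,0,0,0,0,-1,65,-138,0,0,0,0,-1,65,-138,0,0,0,0,-1]'

```text
time_s: 31.4
ee_pos: [0.4174, -0.2693, 0.2486]
tool_rot: [-1.57, -0.002, 3.139]
force: [0.1, 0.1, -0.5]
finger_gap: 0.0004
```

Run:
```python
from h import *
im=robot.read_camera("wrist"); o=robot.get_obs(); print(o["ee_pos"])
cv2.imwrite("pics/d2.png",cv2.resize(im[:230,220:470],None,fx=2.4,fy=2.4,interpolation=2)[:,:,::-1])
go(.555,-.267,.2,-np.pi)
```

```text
[ 0.41894917 -0.26894979  0.24850662]
shift [-136.1   48.4   -2.2] turn [-0.    -0.002  0.001]
```

View pics/d2.png

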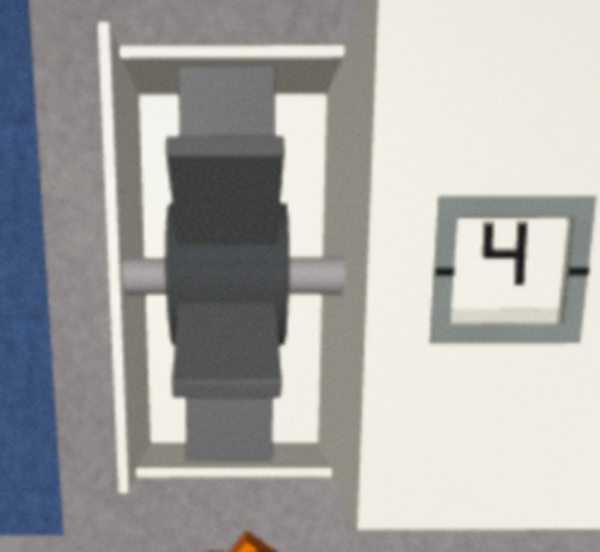

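The window shows 4, about 7 px above the marks, so θ ≈ 150° as predicted. Second stroke.

Request:
jog_arm --plan '[-50,20,0,0,0,0,-1,-100,35,-1,0,0,0,-1,-137,45,-2,0,0,0,-1,-137,45,-2,0,0,0,-1,-137,80,-2,0,0,0,-1,-137,110,-2,0,0,0,-1,-137,138,-2,0,0,0,-1,-137,138,-2,0,0,0,-1]'

```text
time_s: 32.45
ee_pos: [0.5548, -0.2663, 0.1085]
tool_rot: [-1.573, -0.005, 3.141]
force: [-0.1, -0.7, 0.4]
finger_gap: 0.0004
```

Request:
jog_arm --plan '[10,0,0,0,0,0,-1,20,0,0,0,0,0,-1,30,0,0,0,0,0,-1,40,0,0,0,0,0,-1,48,0,0,0,0,0,-1,56,0,0,0,0,0,-1,64,0,0,0,0,0,-1,72,0,0,0,0,0,-1,72,0,0,0,0,0,-1]'

```text
time_s: 33.58
ee_pos: [0.4834, -0.2666, 0.1103]
tool_rot: [-1.571, -0.002, 3.141]
force: [0.7, -0.4, 0.4]
finger_gap: 0.0002
```

Request:
jog_arm --plan '[-3,0,0,0,0,0,-1,-3,-40,0,0,0,0,-1,-3,-80,0,0,0,0,-1,-3,-80,0,0,0,0,-1,-70,-80,0,0,0,0,-1,-70,-80,0,0,0,0,-1,-70,-40,0,0,0,0,-1,-70,0,0,0,0,0,-1,-70,0,0,0,0,0,-1]'

```text
time_s: 34.7
ee_pos: [0.5512, -0.2658, 0.1066]
tool_rot: [-1.574, -0.008, 3.141]
force: [0.1, 0.2, 0.6]
finger_gap: 0.0005
```

Request:
jog_arm --plan '[5,0,0,0,0,0,-1,10,0,0,0,0,0,-1,15,0,0,0,0,0,-1,20,0,0,0,0,0,-1,25,0,0,0,0,0,-1,28,0,0,0,0,0,-1,28,0,0,0,0,0,-1,28,0,0,0,0,0,-1]'

```text
time_s: 35.7
ee_pos: [0.5259, -0.2667, 0.1099]
tool_rot: [-1.571, -0.002, 3.141]
force: [0.2, 0.9, 0.3]
finger_gap: 0.0006
```

Request:
jog_arm --plan '[-3,0,0,0,0,0,-1,-3,-40,0,0,0,0,-1,-3,-80,0,0,0,0,-1,-3,-110,0,0,0,0,-1,40,-138,0,0,0,0,-1,100,-138,0,0,0,0,-1,105,-138,0,0,0,0,-1,105,-138,0,0,0,0,-1]'

```text
time_s: 36.7
ee_pos: [0.4222, -0.2668, 0.2487]
tool_rot: [-1.571, 0.0, 3.141]
force: [0.6, 0.1, 0.2]
finger_gap: 0.0005
```

Run:
```python
from h import *
im=robot.read_camera("wrist"); o=robot.get_obs(); print(o["ee_pos"])
cv2.imwrite("pics/d3.png",cv2.resize(im[:230,220:470],None,fx=2.4,fy=2.4,interpolation=2)[:,:,::-1])
g=cv2.cvtColor(im,cv2.COLOR_RGB2GRAY); sub=g[85:140,402:448]
ys,xs=np.where(sub<60); print(ys.min()+85,ys.max()+85,xs.min()+402,xs.max()+402)
```

```text
[ 0.42296305 -0.26656185  0.24860853]
106 130 405 440
```

View pics/d3.png

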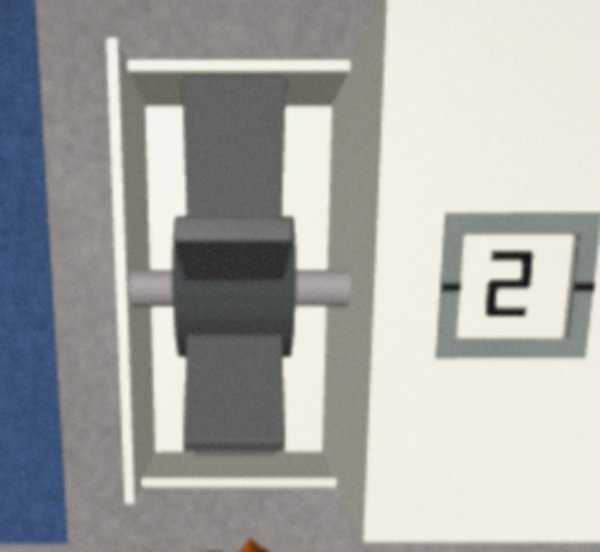

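The window shows 2 at (510,284), within about 1.5 px (≈1 mm, ≈1°) of the marks at row 287. Last check of the whole scene.

Run:
```python
from h import *
t=robot.read_camera("top"); s=robot.read_camera("side")
a=cv2.resize(t[105:305,145:425],(560,400),interpolation=2); b=cv2.resize(s[195:395,190:310],(240,400),interpolation=2)
cv2.imwrite("pics/f.png",np.hstack([a,b])[:,:,::-1]); o=robot.get_obs(); print(o["time_s"],o["force"])
```

```text
36.85 [-0.06639824  0.25921601 -0.20989579]
```

View pics/f.png

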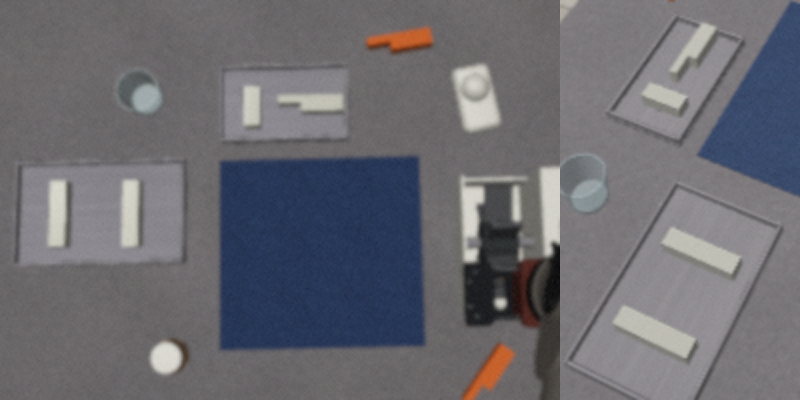

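The final view shows two whole bars in the large tray (58,213) and (130,213), and odd1 (251,106) and odd2 (313,102) flat in the small tray. The mat is empty, and the mouse, beaker and jar are where they were. Handing in.

```bash
python3 -c "
from station import robot; print(robot.hand_in())"
```

```text
the job is handed in; nothing more can be done
None
```

The job is done and handed in at about 37 s. The two whole bars lie flat in the large tray, and the short and notched bars lie flat in the small tray. I then turned the counter from 6 to 2, with 2 centred in the window.

- **Last checks:** The final top and side views show the mat empty and all four bars inside their trays. The mouse, beaker, jar and orange look-alikes look undisturbed. The arm is clear of everything, with contact force near zero. The digit 2 sits about 1.5 px from the window marks, roughly 1 mm or 1°, and I left it there.
- **What disagreed:** The real fingertips sit about 20 mm short of the reported tool point. Because of this my first two grasps of the first bar closed over its top, pressing on it with about 6 N without moving it. After I allowed for the offset, every grasp held the first time.
- **Not seen:** I noticed no bar being knocked aside and no slackening of the grip during the run.

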